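Grease the copy carver's slide

TASK

Relubricate the copy carver's slide: lock the carriage where it stands by turning its orange clamp knob clockwise until it is tight, then take the blue push-type grease gun from the rack and press its coupler squarely onto the tilted brass nipple until it snaps home. Keep pushing the barrel along the nipple until the plunger is fully home against its spring, and finish holding it there in the gripper, coupler on and carriage still locked; leave the other things on the bench undisturbed.

Things in the scene. Friction and masses are not known exactly. Their poses are not given: they have to be found in the camera images.
- slide: Linear slide of a copy-carving machine, bolted down: aluminium base 100 x 424 x 30 mm, green end plates 64 mm high, steel rail (top 48 mm above the bench) along its y axis. Origin under its centre, z up. A grey carriage rides on it, with the clamp knob at its +y end and the nipple at its -y end; an empty spindle collar overhangs to +x by 145 mm, its top 67 mm above the bench.
- carriage: The grey carriage: plate 90 x 150 x 12 mm, its top 72 mm above the bench; origin: centre of the plate's underside, axes as the slide's. It can slide 160 mm along the rail. The free carriage slides at a push of about 3 N.
- clamp (a joint): Turn of the orange clamp knob about the vertical, rad: 0 slack, grows clockwise seen from above (screwing down), stop at 1.57. From about 0.8 its brake shoe bears on the rail (turning takes about 0.2 N m); beyond 1.2 it is tight and the carriage is locked. It stays where it is left.
- clamp_grip (a point): Middle of the clamp knob's orange T-bar, on its turning axis. The bar is 46 mm long (this point's own x axis, turning with the knob), 14 mm thick (its y) and 20 mm high (10 above, 10 below this point); the grey plate's top lies 26 mm below this point, a black disc 24 mm across 10 mm below it.
- nipple_tip (a point): Large-head brass grease nipple on a steel boss, riding on the carriage, tilted 30 degrees from vertical towards the slide's -y. Origin: tip of its round head, 112 mm above the bench, 97 mm from the knob's axis towards the slide's -y. z axis: outwards along the nipple. Head 10 mm across, neck 6 mm, hexagon 17 mm from 18 mm below the tip.
- gun: Push-type grease gun upright in a rack hole. Origin: centre of the underside of its steel collar (40 mm across, 8 mm thick, resting on the rack top); z up the barrel. Blue round barrel 30 mm across from 8 to 58 mm above the origin, black cap 33 mm across up to 72 mm; below, nose, tube and brass coupler 20 mm across, mouth 90 mm below the origin. 0.32 to 0.52 kg; round about its axis.
- plunger (a joint): How far coupler and tube are pushed into the barrel, m: 0 fully out, 0.018 fully home at a hard stop. The spring takes about 11 N to start and 17 N at the stop, more than the coupler needs to snap home (up to about 8 N).
- coupler_seat (a point): Seat inside the coupler's bore, on the gun's axis, 75.5 mm below the gun's origin with the plunger out, 14.5 mm inside the mouth. Mouth flared to about 16 mm, bore 12 mm; three sprung jaws near the mouth snap behind the nipple's head as its tip comes up to this seat.
- rack: Wooden tool rack 270 x 84 mm, top 110 mm above the bench, long axis its own x, three holes 28 mm across at its x = -85, 0 and 85 mm, holding the gun, a gouge and a screwdriver in any order. Origin: under its centre. Fixed.
- gouge: Carving gouge standing blade-down in a rack hole, pale wooden handle 85 mm high above the rack top, widest 34 mm; origin at the handle's lower end. A bystander.
- driver: Screwdriver standing blade-down in a rack hole, yellow handle 78 mm high above the rack top, widest 34 mm; origin at the handle's lower end. A bystander.
- mallet: Round wooden carver's mallet standing on its head, 90 mm across, 188 mm high; origin under its centre. A bystander.
- tin: Yellow wax tin, 68 mm across, 46 mm high; origin under its centre. A bystander.
- spindle: The copy carver's dark steel spindle motor, taken off and lying along its own y, 43 mm thick, 52 mm high, 230 mm long; origin underneath. A bystander.
- panel: Oak panel with a carved rosette, 180 x 250 x 24 mm, flat on the bench; origin under its centre. A bystander.
- gclamp: Red G-clamp lying flat, about 100 x 190 x 25 mm; origin under the middle of its red back. A bystander.

How it is judged:
By the outcome, as a careful person would: the job done as asked, in the order asked, and still so for the second after the job is handed in, while the arm keeps its last pose, push and grip.
It also fails if it takes over 51 s, if anything falls off the work surface, if the arm or the gripper's body presses on something with over 40 N, if the wrist force passes 120 N, or if a joint passes its speed limit or range.

ROBOT

A 6-joint arm with a two-finger parallel gripper is mounted at the origin on the work surface. World frame = base frame: x ahead of the robot, y to its left, z up, the work surface at z = 0. Lengths are in m, angles in degrees, forces in N, time in s.
With the tool pointing down it reaches from about 0.275 to 0.875 m from the base axis. Payload 12.5 kg.
Tool frame: the origin (TCP) lies midway between the tips of the shut fingers; the grasp point (between the pads) lies 19 mm behind it; z points along the fingers, y is the line along which they close (so a half turn about z gives the same grasp; the last joint's range is limited). The gripper opens to 85 mm and grips with 20 to 120 N. Pads are 22 mm wide; open, the fingers measure 114 mm over their backs; the gripper's body (76 mm by 85 mm) begins 54 mm behind the grasp point. The pads swing forward as they close: fully open they stand 13 mm farther back than shut.
Start: joints at [-78.415, 20.094, 94.641, -0, 65.266, -4.847], TCP at [0.156, -0.528, 0.231] pointing down, gripper open.
Joint ranges: [-157.81, 157.81], [-45, 120.19], [0.68, 151.7], [-89.99, 269.99], [4.06, 180], [-164.3, 164.3]. Speed limits (degrees/s): [127.2, 127.2, 159.86, 180, 180, 180].

INTERFACE

Orientations are given as a 3x3 rotation matrix whose columns are the frame's x, y, z axes.
In Python, from workcell import get_obs, cams, robot, finder gives the robot as it stands.
- The arm moves only by the tool move_arm, never from a script. Its argument "targets" is a list of rows, each an object with "angular": the turn, a rotation vector about the tool's x, y, z scaled (see below), a list of three; "offset": the shift along the tool's x, y, z scaled (see below), a list of three; "hand": the opening, from -1 (shut) to 1 (fully open). A call has 1 to 12 rows; each row shifts and turns the commanded pose from where the row before left it, along the tool's axes as they then stand; what a row does not reach is not made up. The controller multiplies each number of a shift by 0.05 m and each number of a turn by 5 degrees. A row lasts 1/8 s, in which the tool goes at most 62.5 mm and 10.7 degrees, less where a joint would pass 70% of its speed; a pose out of reach is approached as far as the arm can. A call with a number of a shift or a turn outside -1 to 1 is refused whole. A call with a gripper value outside its range is refused whole. The fingers move at their own pace and stop on an object; "squeeze" is the grip in N (left out, the last holds). Time passes only in rows, so rows that do not move let the fingers close. It gives the time, the measured TCP pose, the force, the opening and the grip force at its end, in the units of the state.
- get_obs(): the state, without advancing time (a new reading comes with each control period).
- cams.capture(name): name is "scene" or "top" or "wrist"; returns (picture, depth): 420x560x3 uint8, red, green, blue; 420x560 float32, m along the optical axis (not along the pixel's ray), 0 where there is no reading.
- cams.camera_model(name): a dict with "vertical_fov" (degrees; the focal length in pixels is half the picture's height over the tangent of half this angle, whatever the lens; pixels are square), "cx", "cy" (the principal point, pixels), "world_from_camera" (4x4, takes a point from camera to world coordinates). Camera axes: x right, y up, looking along -z (the intrinsics and any distortion apply to the point x, -y, -z); pixel columns grow to the right and rows downward; lengths in m; the calibration is good to about 2 mm. The wrist camera is an equidistant fisheye: a pixel r from the principal point sees the ray r / f radians off the axis. A picture is of the moment at which its call begins: read the wrist's pose just before it. camera_model takes no time and is no camera call; for the wrist camera it gives the pose at the moment of the call.
- robot.close_job(): hands the job in; it is judged then, once.
Trained networks look in the newest picture that a camera, given by its name, has taken for a name from the list of things; names that differ only in an ending like _2 or _b are one class to them, and where a whole thing is asked for, a point or a joint stands for the part that bears it (a point fixed in the world has none). Each returns a list of dicts, best first, with "conf" (0 to 1); they miss things now and then, are a little off and sometimes report something else, mostly with a low value. They report only what shows in the picture. A call takes as long as a camera call.
- finder.outline_of(query, camera): "mask" (420x560 bool, what is visible of it) and "box" ([left, top, right, bottom] in pixels, round what is visible of it).
- finder.spot_point(query, camera): "centre" ([row, column] in pixels: a listed point, or the origin of a listed thing).
The state is a dict: "time_s": time; "joint_positions": joint angles; "dq": joint speeds; "tau": joint torques, N m; "tool_pos": TCP position; "orientation": TCP orientation; "force": force on the tool from outside, world axes, zero at the start; "moment": the same for the moment, N m; "opening": finger opening in m; "grip_force": force on a finger pad.
Only numpy, scipy, OpenCV 4.12 (cv2) and the standard library are available. Lean on these libraries where they do the work, as an engineer would, in place of code of your own. Each camera call takes 0.05 s, during which the arm holds its last target. There are 200 camera calls.

## Working session

There is one attempt and no reset: what is moved stays moved. The work goes in short steps, Python scripts to look and compute and a tool call to move; the robot and the scene stay as the last step left them, time stands still between calls to the robot, and variables do not carry over. Pictures are saved under pics/ and viewed, at most 10 in all, crops included, and the job is handed in when it is done.

Besides the shell and the picture viewer there is one more tool, called after "Emit:" by a JSON object that holds its "op" and its "data", one argument or row to a line. move_arm: Moves the arm, as the interface text tells. Its arguments: {"type":"object","properties":{"targets":{"type":"array"},"squeeze":{"type":"number"}},"required":["targets"]}

```bash
mkdir -p pics; ls; cat > h.py <<'E'
import numpy as np, cv2
from workcell import get_obs, cams, robot, finder
def model(n):
    m=cams.camera_model(n); f=210/np.tan(np.radians(m["vertical_fov"])/2); return m,f,np.array(m["world_from_camera"])
def unproj(n,rc,d,M=None):
    m,f,T=M or model(n); rc=np.atleast_2d(np.array(rc,float)); d=np.atleast_1d(d)
    u=(rc[:,1]-m["cx"])/f; v=(rc[:,0]-m["cy"])/f
    if n=="wrist":
        r=np.hypot(u,v)+1e-12; s=np.tan(r)/r; u=u*s; v=v*s
    p=np.c_[u*d,-v*d,-d]
    return p@T[:3,:3].T+T[:3,3]
def cloud(n,mask,dep,M=None):
    r,c=np.nonzero(mask&(dep>0)); return unproj(n,np.c_[r,c],dep[r,c],M)
E
python3 - <<'E'
from h import *
o=get_obs(); print({k:np.round(v,3).tolist() for k,v in o.items()})
for n in ("scene","top"):
    m,f,T=model(n); print(n,m,f)
    p,d=cams.capture(n); cv2.imwrite(f"pics/{n}0.png",p[:,:,::-1]); np.save(f"{n}0.npy",d)
    for q in ("clamp_grip","nipple_tip","gun","slide","rack","gouge","driver","carriage","mallet","tin","spindle","panel","gclamp"):
        a=finder.spot_point(q,n)
        for b in a[:2]:
            rc=np.array(b["centre"]); i=tuple(np.clip(rc.round().astype(int),0,[419,559])); print(q,np.round(rc,1),round(b["conf"],2),unproj(n,rc,d[i]).round(3))
print(get_obs()["time_s"])
E
```

```text
pics
{'time_s': 0.0, 'joint_positions': [-78.415, 20.124, 94.678, 0.001, 65.265, -4.848], 'dq': [0.003, -0.048, 0.088, -0.028, 0.021, 0.017], 'tau': [0.003, -50.61, -29.141, 0.0, 0.005, 0.0], 'tool_pos': [0.156, -0.527, 0.231], 'orientation': [[0.959, 0.283, -0.0], [0.283, -0.959, 0.001], [0.0, -0.001, -1.0]], 'force': [0.692, 0.131, -0.086], 'moment': [-0.006, 0.001, -0.03], 'grip_force': 0.0, 'opening': 0.085}
scene {'vertical_fov': 52.33644498769394, 'cx': 274.04646235106173, 'cy': 209.4511648510528, 'world_from_camera': array([[ 8.84093668e-01, -3.90208570e-01,  2.57129651e-01,
         8.58906291e-01],
       [ 4.67308888e-01,  7.39272374e-01, -4.84869838e-01,
        -4.72417177e-01],
       [-8.88481063e-04,  5.48829325e-01,  8.35933958e-01,
         1.14213015e+00],
       [ 0.00000000e+00,  0.00000000e+00,  0.00000000e+00,
         1.00000000e+00]])} 427.374534932427
clamp_grip [198.2 275.4] 0.61 [[0.525 0.167 0.104]]
nipple_tip [216.2 256.2] 0.63 [[0.501 0.092 0.091]]
gun [318.2 176.4] 0.81 [[ 0.491 -0.278  0.146]]
slide [232.4 258.9] 0.9 [[0.527 0.059 0.07 ]]
rack [329.9 1
[... 951 characters left out ...]
0.151]]
nipple_tip [224.3 299.4] 0.76 [[0.515 0.061 0.075]]
nipple_tip [179.8 166.8] 0.17 [[0.623 0.392 0.086]]
gun [239.3 438.5] 0.61 [[ 0.475 -0.259  0.156]]
slide [230.4 288.4] 0.91 [[0.498 0.089 0.094]]
rack [242.3 422.9] 0.61 [[ 0.47  -0.237  0.112]]
gouge [209.8 440.6] 0.61 [[ 0.548 -0.276  0.133]]
driver [207.3 442.7] 0.69 [[ 0.551 -0.272  0.155]]
driver [277.  433.9] 0.6 [[ 0.388 -0.247  0.147]]
carriage [228.1 275.2] 0.89 [[0.506 0.122 0.068]]
mallet [175.1 167.9] 0.83 [[0.634 0.389 0.09 ]]
tin [278.5 344.6] 0.69 [[ 0.381 -0.055  0.049]]
spindle [129.5 295. ] 0.86 [[0.768 0.071 0.051]]
panel [260.7 108.6] 0.62 [[0.423 0.546 0.022]]
gclamp [295.7 252.4] 0.83 [[0.335 0.179 0.012]]
1.4
```

View pics/scene0.png

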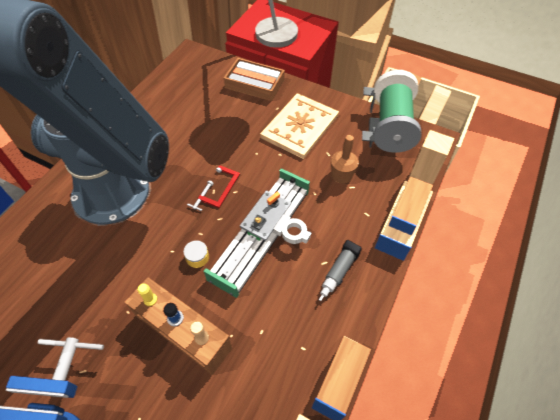

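View pics/top0.png

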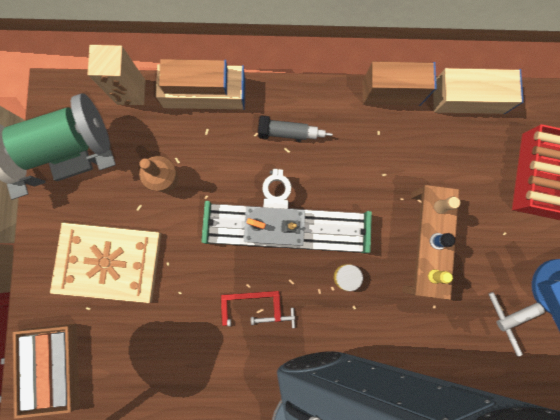

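Scene view: knob orange bar at (273,198), nipple (259,218), gun cap (170,311). Top view: knob (257,225), nipple (291,226), gun in middle rack hole (447,241) with gouge and driver on either side. Now fit geometry from depth.

```bash
python3 - <<'E'
from h import *
from scipy.optimize import least_squares
for n in ("scene","top"):
    p=cv2.imread(f"pics/{n}0.png"); d=np.load(f"{n}0.npy"); M=model(n)
    r,c=np.mgrid[:420,:560]; P=unproj(n,np.c_[r.ravel(),c.ravel()],d.ravel(),M).reshape(420,560,3)
    hsv=cv2.cvtColor(p,cv2.COLOR_BGR2HSV); x,y,z=P[...,0],P[...,1],P[...,2]
    # green end plates
    g=(hsv[...,0]>60)&(hsv[...,0]<90)&(hsv[...,1]>90)&(z>.05)&(z<.07)&(y<.4)&(y>-.2)&(x>.4)&(x<.7)
    q=P[g]; a=q[q[:,1]<.05].mean(0); b=q[q[:,1]>.15].mean(0)
    print(n,"ends",a.round(4),b.round(4),"mid",((a+b)/2).round(4),"dir y",np.degrees(np.arctan2(*(b-a)[:2][::1])).round(2))
    k=(hsv[...,0]>4)&(hsv[...,0]<18)&(hsv[...,1]>170)&(hsv[...,2]>120)&(z>.095)&(z<.115)&(abs(x-.52)<.06)&(abs(y-.165)<.06)
    q=P[k]; C=(q.min(0)+q.max(0))/2; w,V=np.linalg.eigh(np.cov(q[:,:2].T)); print("knob",len(q),q.mean(0).round(4),C.round(4),q.max(0)-q.min(0),V[:,1])
    t=(z>.102)&(z<.116)&(np.hypot(x-.51,y-.07)<.04); print("nip", t.sum(), P[t].mean(0).round(4) if t.any() else 0, [P[t][P[t][:,2].argmax()].round(4)] if t.any() else 0)
    t=(z>.174)&(z<.19)&(np.hypot(x-.48,y+.265)<.045); q=P[t]; print("gun cap",t.sum(),q.mean(0).round(4),((q.min(0)+q.max(0))/2).round(4),(q.max(0)-q.min(0)).round(4))
    rk=(z>.105)&(z<.115)&(abs(y+.27)<.12)&(abs(x-.48)<.2); print("rack",cv2.minAreaRect((P[rk][:,:2]*1000).astype(np.float32)))
E
```

```text
scene ends [ 0.5039 -0.1168  0.0616] [0.5252 0.2938 0.0601] mid [0.5145 0.0885 0.0608] dir y 2.97
knob 29 [0.5204 0.1601 0.1027] [0.5181 0.163  0.1024] [0.01777728 0.03410052 0.0136439 ] [0.38593231 0.9225271 ]
nip 11 [0.5135 0.0752 0.1098] [array([0.5157, 0.0717, 0.1159])]
gun cap 142 [ 0.478  -0.2732  0.1794] [ 0.4764 -0.2724  0.1795] [0.0315 0.0315 0.0108]
rack ((475.95941162109375, -272.32696533203125), (84.82080841064453, 271.821533203125), 82.88864135742188)
top ends [ 0.4981 -0.1116  0.0645] [0.5213 0.296  0.064 ] mid [0.5097 0.0922 0.0643] dir y 3.26
knob 5 [0.5119 0.1645 0.1094] [0.5124 0.1672 0.1097] [0.01444982 0.01699968 0.00440269] [-0.41404811  0.910255  ]
nip 20 [0.5092 0.0804 0.1085] [array([0.5101, 0.0768, 0.1145])]
gun cap 162 [ 0.4731 -0.269   0.1812] [ 0.4737 -0.2702  0.1812] [0.0297 0.0321 0.0121]
rack ((473.93585205078125, -270.896728515625), (87.06229400634766, 270.2078857421875), 82.7247543334961)
```

```bash
cat >> h.py <<'E'
from scipy.spatial.transform import Rotation as Rt
import json
def plan(wps,hand,step=45.,ang=5.,start=None):
    """wps: list of (pos,R); prints rows grouped"""
    o=get_obs(); p,R=start or (np.array(o["tool_pos"]),np.array(o["orientation"])); rows=[]
    for q,Q in wps:
        q=np.array(q,float)
        n=int(np.ceil(max(np.linalg.norm(q-p)*1000/step,np.abs(Rt.from_matrix(R.T@Q).as_rotvec(degrees=True)).max()/ang,1)-1e-6))
        p0,R0=p,R; rv=Rt.from_matrix(R0.T@Q).as_rotvec()
        for i in range(1,n+1):
            pt=p0+(q-p0)*i/n; Rtg=R0@Rt.from_rotvec(rv*i/n).as_matrix()
            off=np.clip(np.round(R.T@(pt-p)/.05,2),-1,1); an=np.clip(np.round(Rt.from_matrix(R.T@Rtg).as_rotvec(degrees=True)/5,2),-1,1)
            rows.append({"angular":(an+0.).tolist(),"offset":(off+0.).tolist(),"hand":hand})
            p=p+R@off*.05; R=R@Rt.from_rotvec(np.radians(an*5)).as_matrix()
    print(len(rows),"rows; end",p.round(4))
    for i in range(0,len(rows),12): print(json.dumps(rows[i:i+12]).replace(" ",""))
    return p,R
def down(az):  # tool pointing down, tool y at azimuth az (deg)
    a=np.radians(az); y=np.array([np.cos(a),np.sin(a),0]); z=np.array([0,0,-1.]); return np.c_[np.cross(y,z),y,z]
E
python3 - <<'E'
from h import *
o=get_obs();R=np.array(o["orientation"]); T=model("wrist")[2]; print(R.T@(T[:3,3]-o["tool_pos"]), R.T@T[:3,:3],{k:v for k,v in cams.camera_model("wrist").items() if k[0]!="w"})
plan([((.25,-.45,.33),R),((.50,.11,.27),down(-20))],1)
E
```

```text
[ 0.06706331 -0.00032042 -0.14256072] [[-2.41239000e-04  9.64852866e-01  2.62790581e-01]
 [ 9.99999947e-01  1.75577996e-04  2.73343337e-04]
 [ 2.17595858e-04  2.62790634e-01 -9.64852857e-01]] {'vertical_fov': 65.70646984690485, 'cx': 282.32428501251337, 'cy': 206.22129577084178}
18 rows; end [0.5001 0.11   0.2698]
[{"angular":[0.0,0.0,0.0],"offset":[0.56,-0.24,-0.49],"hand":1},{"angular":[0.0,0.0,0.0],"offset":[0.56,-0.24,-0.5],"hand":1},{"angular":[0.0,0.0,0.0],"offset":[0.57,-0.23,-0.49],"hand":1},{"angular":[0.0,0.0,0.0],"offset":[0.56,-0.24,-0.49],"hand":1},{"angular":[0.0,0.0,-0.77],"offset":[0.57,-0.67,0.09],"hand":1},{"angular":[0.0,0.0,-0.76],"offset":[0.61,-0.62,0.08],"hand":1},{"angular":[0.0,0.0,-0.77],"offset":[0.65,-0.59,0.09],"hand":1},{"angular":[0.0,0.0,-0.76],"offset":[0.69,-0.54,0.08],"hand":1},{"angular":[0.0,0.0,-0.77],"offset":[0.73,-0.49,0.09],"hand":1},{"angular":[0.0,0.0,-0.76],"offset":[0.75,-0.44,0.08],"hand":1},{"angular":[0.0,0.0,-0.77],"offset":[0.79,-0.39,0.09],"hand":1},{"angular":[0.0,0.0,-0.76],"offset":[0.81,-0.34,0.08],"hand":1}]
[{"angular":[0.0,0.0,-0.77],"offset":[0.83,-0.29,0.09],"hand":1},{"angular":[0.0,0.0,-0.76],"offset":[0.84,-0.23,0.08],"hand":1},{"angular":[0.0,0.0,-0.77],"offset":[0.86,-0.17,0.09],"hand":1},{"angular":[0.0,0.0,-0.76],"offset":[0.87,-0.11,0.08],"hand":1},{"angular":[0.0,0.0,-0.77],"offset":[0.87,-0.06,0.09],"hand":1},{"angular":[0.0,0.0,-0.76],"offset":[0.88,0.01,0.09],"hand":1}]
```

Emit:
{"op": "move_arm", "data": {
  "targets": [
    {"angular": [0,0,0],"offset": [0.56,-0.24,-0.49],"hand": 1},
    {"angular": [0,0,0],"offset": [0.56,-0.24,-0.5],"hand": 1},
    {"angular": [0,0,0],"offset": [0.57,-0.23,-0.49],"hand": 1},
    {"angular": [0,0,0],"offset": [0.56,-0.24,-0.49],"hand": 1},
    {"angular": [0,0,-0.77],"offset": [0.57,-0.67,0.09],"hand": 1},
    {"angular": [0,0,-0.76],"offset": [0.61,-0.62,0.08],"hand": 1},
    {"angular": [0,0,-0.77],"offset": [0.65,-0.59,0.09],"hand": 1},
    {"angular": [0,0,-0.76],"offset": [0.69,-0.54,0.08],"hand": 1},
    {"angular": [0,0,-0.77],"offset": [0.73,-0.49,0.09],"hand": 1},
    {"angular": [0,0,-0.76],"offset": [0.75,-0.44,0.08],"hand": 1},
    {"angular": [0,0,-0.77],"offset": [0.79,-0.39,0.09],"hand": 1},
    {"angular": [0,0,-0.76],"offset": [0.81,-0.34,0.08],"hand": 1}
  ]
}}

```text
time_s: 2.9
tool_pos: [0.3936, -0.1287, 0.2959]
orientation: [[0.68, 0.733, 0.001], [0.733, -0.68, -0.0], [0.0, 0.001, -1.0]]
force: [0.4, 0.1, -0.4]
opening: 0.0851
grip_force: 0.0
```

Emit:
{"op": "move_arm", "data": {
  "targets": [
    {"angular": [0,0,-0.77],"offset": [0.83,-0.29,0.09],"hand": 1},
    {"angular": [0,0,-0.76],"offset": [0.84,-0.23,0.08],"hand": 1},
    {"angular": [0,0,-0.77],"offset": [0.86,-0.17,0.09],"hand": 1},
    {"angular": [0,0,-0.76],"offset": [0.87,-0.11,0.08],"hand": 1},
    {"angular": [0,0,-0.77],"offset": [0.87,-0.06,0.09],"hand": 1},
    {"angular": [0,0,-0.76],"offset": [0.88,0.01,0.09],"hand": 1},
    {"angular": [0,0,0],"offset": [0,0,0],"hand": 1}
  ]
}}

```text
time_s: 3.78
tool_pos: [0.5005, 0.112, 0.2692]
orientation: [[0.339, 0.941, -0.001], [0.941, -0.339, 0.0], [-0.0, -0.001, -1.0]]
force: [-0.4, -0.6, -0.3]
opening: 0.0851
grip_force: 0.0
```

```bash
cat > look.py <<'E'
from h import *
import sys
i=sys.argv[1]; M=model("wrist"); p,d=cams.capture("wrist"); cv2.imwrite(f"pics/w{i}.png",p[:,:,::-1]); np.save(f"w{i}.npy",d)
np.save(f"w{i}T.npy",M[2]); print(get_obs()["time_s"],get_obs()["tool_pos"])
for q in sys.argv[2:]:
    for b in finder.spot_point(q,"wrist")[:2]:
        rc=np.array(b["centre"]); j=tuple(np.clip(rc.round().astype(int),0,[419,559])); print(q,np.round(rc,1),round(b["conf"],2),unproj("wrist",rc,d[j],M).round(4))
E
python3 look.py 1 clamp_grip nipple_tip
```

```text
3.825 [0.50004402 0.11072695 0.26940008]
clamp_grip [129.7 279.6] 0.94 [[0.5179 0.1671 0.108 ]]
nipple_tip [226.5 302.8] 0.69 [[0.5054 0.0584 0.0719]]
```

View pics/w1.png

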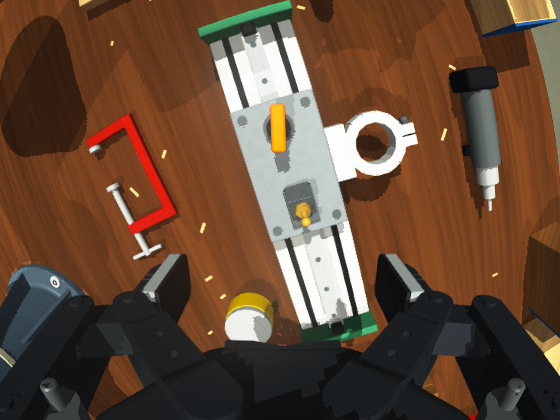

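Knob bar at (278,129), vertical in the image (matches my yaw guess); nipple ball tip at about (306,220), slide otherwise clear.

```bash
cat >> h.py <<'E'
def ray(n,rc,z,T=None):
    m,f,T0=model(n); T=T0 if T is None else T
    rc=np.atleast_2d(rc); a=unproj(n,rc,np.full(len(rc),1.),(m,f,T)); c=T[:3,3]; s=(z-c[2])/(a[:,2]-c[2]); return c+(a-c)*s[:,None]
E
python3 - <<'E'
from h import *
p=cv2.imread("pics/w1.png"); T=np.load("w1T.npy"); d=np.load("w1.npy"); hsv=cv2.cvtColor(p,cv2.COLOR_BGR2HSV); m0,f,_=model("wrist"); M=(m0,f,T)
H=hsv[...,0];S=hsv[...,1];r,c=np.mgrid[:420,:560]
k=(H>8)&(H<25)&(S>150)&(hsv[...,2]>140)&(r>90)&(r<165)&(c>255)&(c<300)
P=cloud("wrist",k,d,M); t=P[P[:,2]>.1]; print("z",np.percentile(t[:,2],[5,50,95]))
q=ray("wrist",np.argwhere(k),.108,T)[:,:2]
print("knob",cv2.minAreaRect((t[:,:2]*1000).astype(np.float32)),"ray",cv2.minAreaRect((q*1000).astype(np.float32)))
b=k&(d>0); print(np.argwhere(k).min(0),np.argwhere(k).max(0))
n=(H>10)&(H<30)&(S>130)&(r>190)&(r<235)&(c>285)&(c<325)
P=cloud("wrist",n,d,M); print("nip px",np.argwhere(n).min(0),np.argwhere(n).max(0)); t=P[P[:,2]>.104]; print(len(P),t.mean(0) if len(t) else P.max(0), P[P[:,2].argmax()])
# carriage plate outline
pl=(abs(unproj("wrist",np.c_[r.ravel(),c.ravel()],d.ravel(),M)[:,2].reshape(420,560)-.072)<.004)&(d>0)&(S<60)
pl=cv2.morphologyEx(pl.astype(np.uint8),cv2.MORPH_OPEN,np.ones((9,9)))
nn,L,st,_=cv2.connectedComponentsWithStats(pl); i=1+st[1:,4].argmax(); print("plate",cv2.minAreaRect((cloud("wrist",L==i,d,M)[:,:2]*1000).astype(np.float32)))
cv2.imwrite("pics/w1c.png",cv2.resize(p[180:250,260:350],None,fx=6,fy=6,interpolation=cv2.INTER_CUBIC))
E
```

```text
z [0.10609398 0.10767135 0.10890401]
knob ((516.779296875, 169.56617736816406), (44.6558723449707, 13.733953475952148), 72.59258270263672) ray ((516.7218017578125, 169.2553253173828), (45.117008209228516, 13.623287200927734), 72.50825500488281)
[104 270] [152 285]
nip px [203 295] [226 310]
263 [0.51181959 0.0764342  0.11021495] [0.51102805 0.07308789 0.11359878]
plate ((514.3428955078125, 124.30755615234375), (150.69546508789062, 89.93314361572266), 86.6065444946289)
```

View pics/w1c.png

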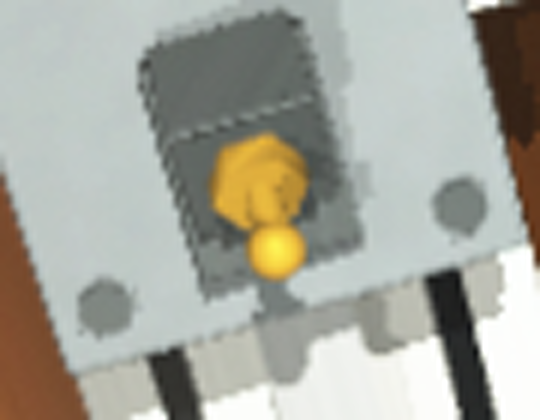

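```bash
python3 - <<'E'
from h import *
T=np.load("w1T.npy"); b=ray("wrist",[221.7,306.2],.1077,T)[0]; sy=np.array([np.cos(np.radians(86.6)),np.sin(np.radians(86.6)),0]); ax=-.5*sy+[0,0,.866]
print("tip from ball",b+.005*ax,"from knob",np.array([.5168,.1695,.112])-.097*sy)
plan([((.5168,.1695,.14),down(-17.5)),((.5168,.1695,.091),down(-17.5))],1,40)
E
```

```text
tip from ball [0.5119111  0.07175822 0.11203   ] from knob [0.51104728 0.07267074 0.112     ]
6 rows; end [0.5169 0.1697 0.0908]
[{"angular":[0.0,0.0,-0.13],"offset":[0.31,-0.02,0.65],"hand":1},{"angular":[0.0,0.0,-0.13],"offset":[0.31,-0.02,0.65],"hand":1},{"angular":[0.0,0.0,-0.12],"offset":[0.31,-0.02,0.65],"hand":1},{"angular":[0.0,0.0,-0.13],"offset":[0.31,-0.01,0.65],"hand":1},{"angular":[0.0,0.0,0.0],"offset":[0.0,0.0,0.49],"hand":1},{"angular":[0.0,0.0,0.0],"offset":[0.01,0.0,0.49],"hand":1}]
```

Emit:
{"op": "move_arm", "data": {
  "targets": [
    {"angular": [0,0,-0.13],"offset": [0.31,-0.02,0.65],"hand": 1},
    {"angular": [0,0,-0.13],"offset": [0.31,-0.02,0.65],"hand": 1},
    {"angular": [0,0,-0.12],"offset": [0.31,-0.02,0.65],"hand": 1},
    {"angular": [0,0,-0.13],"offset": [0.31,-0.01,0.65],"hand": 1},
    {"angular": [0,0,0],"offset": [0,0,0.49],"hand": 0.5},
    {"angular": [0,0,0],"offset": [0,0,0.49],"hand": 0},
    {"angular": [0,0,0],"offset": [0,0,0],"hand": -0.3},
    {"angular": [0,0,0],"offset": [0,0,0],"hand": -0.4}
  ],
  "squeeze": 40
}}

```text
time_s: 4.92
tool_pos: [0.5176, 0.1693, 0.0919]
orientation: [[0.301, 0.954, 0.001], [0.954, -0.301, 0.0], [0.001, 0.001, -1.0]]
force: [0.4, -0.5, 0.4]
opening: 0.0258
grip_force: 0.0
```

Emit:
{"op": "move_arm", "data": {
  "targets": [
    {"angular": [0,0,0],"offset": [0,0,0],"hand": -1},
    {"angular": [0,0,0],"offset": [0,0,0],"hand": -1},
    {"angular": [0,0,0],"offset": [0,0,0],"hand": -1}
  ]
}}

```text
time_s: 5.3
tool_pos: [0.5167, 0.1696, 0.0923]
orientation: [[0.301, 0.954, -0.0], [0.954, -0.301, 0.0], [-0.0, -0.0, -1.0]]
force: [-7.3, -1.5, 9.8]
opening: 0.0132
grip_force: 40.1
```

Emit:
{"op": "move_arm", "data": {
  "targets": [
    {"angular": [0,0,0.5],"offset": [0,0,-0.03],"hand": -1},
    {"angular": [0,0,1],"offset": [0,0,0],"hand": -1},
    {"angular": [0,0,1],"offset": [0,0,0],"hand": -1},
    {"angular": [0,0,1],"offset": [0,0,0],"hand": -1},
    {"angular": [0,0,1],"offset": [0,0,0],"hand": -1},
    {"angular": [0,0,1],"offset": [0,0,0],"hand": -1}
  ],
  "squeeze": 50
}}

```text
time_s: 6.05
tool_pos: [0.517, 0.1693, 0.0925]
orientation: [[0.709, 0.706, 0.0], [0.706, -0.709, -0.0], [-0.0, 0.001, -1.0]]
force: [1.3, -2.2, -8.1]
opening: 0.0125
grip_force: 50.2
```

```bash
python3 -c "
from h import *
o=get_obs();print({k:np.round(o[k],3).tolist() for k in ('force','moment','tool_pos','opening','grip_force','joint_positions')})"
```

```text
{'force': [1.33, -2.209, -8.095], 'moment': [-0.35, -0.459, 0.146], 'tool_pos': [0.517, 0.169, 0.092], 'opening': 0.012, 'grip_force': 50.152, 'joint_positions': [13.246, 30.037, 101.965, -0.042, 47.988, 58.392]}
```

Emit:
{"op": "move_arm", "data": {
  "targets": [
    {"angular": [0,0,1],"offset": [0,0,0.01],"hand": -1},
    {"angular": [0,0,1],"offset": [0,0,0],"hand": -1},
    {"angular": [0,0,1],"offset": [0,0,0],"hand": -1},
    {"angular": [0,0,1],"offset": [0,0,0],"hand": -1},
    {"angular": [0,0,1],"offset": [0,0,0],"hand": -1},
    {"angular": [0,0,1],"offset": [0,0,0],"hand": -1},
    {"angular": [0,0,1],"offset": [0,0,0],"hand": -1},
    {"angular": [0,0,1],"offset": [0,0,0],"hand": -1}
  ]
}}

```text
time_s: 7.05
tool_pos: [0.5173, 0.1688, 0.0924]
orientation: [[0.996, 0.085, 0.001], [0.085, -0.996, -0.001], [0.001, 0.001, -1.0]]
force: [1.9, -7.7, -3.1]
opening: 0.0127
grip_force: 50.9
```

```bash
python3 -c "
from h import *
o=get_obs();print({k:np.round(o[k],3).tolist() for k in ('force','moment','tool_pos','opening','grip_force','joint_positions')})"
```

```text
{'force': [1.873, -7.725, -3.12], 'moment': [-1.359, -0.271, 0.23], 'tool_pos': [0.517, 0.169, 0.092], 'opening': 0.013, 'grip_force': 50.917, 'joint_positions': [13.208, 30.041, 101.959, -0.121, 47.97, 98.387]}
```

Emit:
{"op": "move_arm", "data": {
  "targets": [
    {"angular": [0,0,1],"offset": [0,0,0],"hand": -1},
    {"angular": [0,0,1],"offset": [0,0,0],"hand": -1},
    {"angular": [0,0,1],"offset": [0,0,0],"hand": -1},
    {"angular": [0,0,0.5],"offset": [0,0,0],"hand": -1}
  ]
}}

```text
time_s: 7.55
tool_pos: [0.5173, 0.1686, 0.0926]
orientation: [[0.977, -0.213, 0.001], [-0.213, -0.977, -0.003], [0.002, 0.003, -1.0]]
force: [0.8, -8.3, -0.7]
opening: 0.0125
grip_force: 93.5
```

```bash
python3 -c "
from h import *
o=get_obs();print({k:np.round(o[k],3).tolist() for k in ('force','moment','tool_pos','orientation','opening','grip_force','joint_positions')})"
```

```text
{'force': [0.824, -8.296, -0.661], 'moment': [-1.349, -0.076, 2.658], 'tool_pos': [0.517, 0.169, 0.093], 'orientation': [[0.977, -0.213, 0.001], [-0.213, -0.977, -0.003], [0.002, 0.003, -1.0]], 'opening': 0.013, 'grip_force': 93.451, 'joint_positions': [13.234, 30.031, 101.955, -0.236, 47.986, 115.668]}
```

Emit:
{"op": "move_arm", "data": {
  "targets": [
    {"angular": [0,0,-0.3],"offset": [0,0,0],"hand": -1},
    {"angular": [0,0,0],"offset": [0,0,0],"hand": 0.1},
    {"angular": [0,0,0],"offset": [0,0,0],"hand": 0.2},
    {"angular": [0,0,0],"offset": [0,0,-0.5],"hand": 0.2},
    {"angular": [0,0,0],"offset": [0,0,-0.8],"hand": 0.2},
    {"angular": [0,0,0],"offset": [-0.25,0.5,-0.8],"hand": 0.5},
    {"angular": [0,0,0],"offset": [-0.25,0.5,-0.8],"hand": 0.9},
    {"angular": [0,0,0],"offset": [-0.2,0.2,-0.2],"hand": 1},
    {"angular": [0,0,0],"offset": [0,0,0],"hand": 1}
  ]
}}

```text
time_s: 8.68
tool_pos: [0.471, 0.1174, 0.2472]
orientation: [[0.982, -0.191, 0.001], [-0.191, -0.982, 0.0], [0.001, -0.001, -1.0]]
force: [0.4, -0.4, -0.8]
opening: 0.0856
grip_force: 0.0
```

```bash
python3 look.py 2 clamp_grip nipple_tip
```

```text
8.725 [0.47111523 0.11763523 0.24635377]
clamp_grip [156.2 218.9] 0.84 [[0.5169 0.1659 0.1082]]
nipple_tip [143.4 325.9] 0.75 [[0.5102 0.0725 0.1121]]
```

View pics/w2.png

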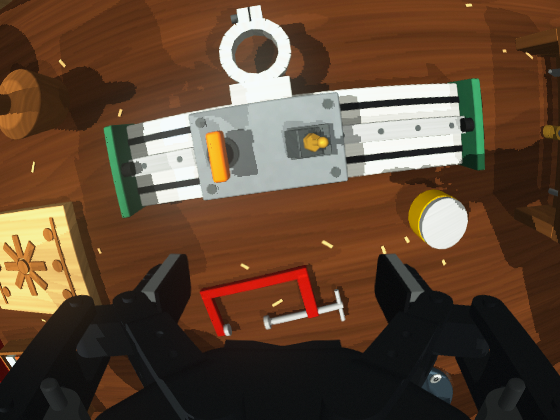

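Knob bar now lies across the slide (218,156), i.e. about 85–90° on; nipple ball at (324,143). Measure knob, plate and ball again, and plan to the gun.

```bash
python3 - <<'E'
from h import *
p=cv2.imread("pics/w2.png"); T=np.load("w2T.npy"); d=np.load("w2.npy"); hsv=cv2.cvtColor(p,cv2.COLOR_BGR2HSV); m0,f,_=model("wrist"); M=(m0,f,T)
H=hsv[...,0];S=hsv[...,1];r,c=np.mgrid[:420,:560]
k=(H>8)&(H<25)&(S>150)&(hsv[...,2]>140)&(abs(r-157)<35)&(abs(c-218)<22)
t=cloud("wrist",k,d,M); t=t[t[:,2]>.104]; print("knob",cv2.minAreaRect((t[:,:2]*1000).astype(np.float32)))
P=unproj("wrist",np.c_[r.ravel(),c.ravel()],d.ravel(),M).reshape(420,560,3)
pl=((abs(P[...,2]-.072)<.004)&(d>0)&(S<60)).astype(np.uint8); pl=cv2.morphologyEx(pl,cv2.MORPH_OPEN,np.ones((9,9)))
nn,L,st,_=cv2.connectedComponentsWithStats(pl); i=1+st[1:,4].argmax(); print("plate",cv2.minAreaRect((P[L==i][:,:2]*1000).astype(np.float32)))
g=p[110:180,290:360]; cv2.imwrite("pics/w2c.png",cv2.resize(g,None,fx=6,fy=6,interpolation=cv2.INTER_CUBIC))
# sphere fit of ball r=5mm
from scipy.optimize import least_squares
for w in (1,2):
    T=np.load(f"w{w}T.npy"); d=np.load(f"w{w}.npy"); Q=unproj("wrist",np.c_[r.ravel(),c.ravel()],d.ravel(),(m0,f,T)); c0=np.array([.5115,.0742,.1077]); 
    Q=Q[np.linalg.norm(Q-c0,axis=1)<.009]
    s=least_squares(lambda q:np.linalg.norm(Q-q,axis=1)-.005,c0,loss="soft_l1",f_scale=.0005); print(len(Q),"ball",s.x.round(4))
E
```

```text
knob ((516.818115234375, 168.95132446289062), (14.208139419555664, 45.31333923339844), 86.7021713256836)
plate ((514.6166381835938, 124.02558898925781), (150.83106994628906, 90.30780792236328), 86.89732360839844)
100 ball [0.5118 0.075  0.1075]
121 ball [0.5115 0.075  0.1077]
```

View pics/w2c.png

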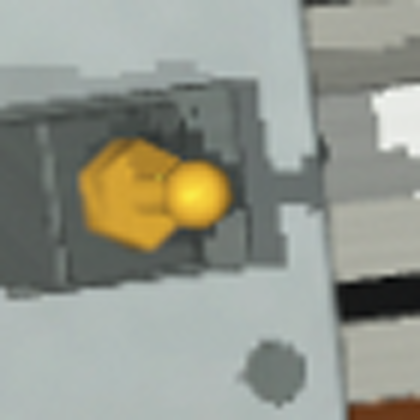

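```bash
python3 - <<'E'
from h import *
plan([((.474,-.30,.29),down(-7))],1,40)
E
```

```text
19 rows; end [ 0.4739 -0.3001  0.2898]
[{"angular":[0.0,0.0,-0.99],"offset":[0.09,0.43,-0.05],"hand":1},{"angular":[0.0,0.0,-0.99],"offset":[0.05,0.44,-0.04],"hand":1},{"angular":[0.0,0.0,-0.99],"offset":[0.01,0.44,-0.05],"hand":1},{"angular":[0.0,0.0,-0.99],"offset":[-0.03,0.44,-0.05],"hand":1},{"angular":[0.0,0.0,-0.99],"offset":[-0.06,0.43,-0.04],"hand":1},{"angular":[0.0,0.0,-0.98],"offset":[-0.11,0.43,-0.05],"hand":1},{"angular":[-0.01,0.01,-0.99],"offset":[-0.13,0.42,-0.05],"hand":1},{"angular":[0.0,0.0,-0.99],"offset":[-0.18,0.4,-0.04],"hand":1},{"angular":[0.0,0.0,-0.99],"offset":[-0.21,0.39,-0.05],"hand":1},{"angular":[0.0,0.0,-0.99],"offset":[-0.24,0.37,-0.05],"hand":1},{"angular":[0.0,0.0,-0.99],"offset":[-0.27,0.34,-0.04],"hand":1},{"angular":[0.0,0.0,-0.99],"offset":[-0.3,0.32,-0.05],"hand":1}]
[{"angular":[0.0,0.0,-0.99],"offset":[-0.33,0.3,-0.04],"hand":1},{"angular":[0.0,0.0,-0.99],"offset":[-0.35,0.26,-0.05],"hand":1},{"angular":[0.0,0.0,-0.99],"offset":[-0.37,0.24,-0.05],"hand":1},{"angular":[0.0,0.01,-0.98],"offset":[-0.39,0.2,-0.04],"hand":1},{"angular":[0.0,0.0,-0.99],"offset":[-0.41,0.17,-0.05],"hand":1},{"angular":[0.0,0.0,-0.99],"offset":[-0.42,0.13,-0.05],"hand":1},{"angular":[0.0,0.0,-0.99],"offset":[-0.43,0.09,-0.04],"hand":1}]
```

Emit:
{"op": "move_arm", "data": {
  "targets": [
    {"angular": [0,0,-0.99],"offset": [0.09,0.43,-0.05],"hand": 1},
    {"angular": [0,0,-0.99],"offset": [0.05,0.44,-0.04],"hand": 1},
    {"angular": [0,0,-0.99],"offset": [0.01,0.44,-0.05],"hand": 1},
    {"angular": [0,0,-0.99],"offset": [-0.03,0.44,-0.05],"hand": 1},
    {"angular": [0,0,-0.99],"offset": [-0.06,0.43,-0.04],"hand": 1},
    {"angular": [0,0,-0.98],"offset": [-0.11,0.43,-0.05],"hand": 1},
    {"angular": [0,0,-0.99],"offset": [-0.13,0.42,-0.05],"hand": 1},
    {"angular": [0,0,-0.99],"offset": [-0.18,0.4,-0.04],"hand": 1},
    {"angular": [0,0,-0.99],"offset": [-0.21,0.39,-0.05],"hand": 1},
    {"angular": [0,0,-0.99],"offset": [-0.24,0.37,-0.05],"hand": 1},
    {"angular": [0,0,-0.99],"offset": [-0.27,0.34,-0.04],"hand": 1},
    {"angular": [0,0,-0.99],"offset": [-0.3,0.32,-0.05],"hand": 1}
  ]
}}

```text
time_s: 10.32
tool_pos: [0.473, -0.1467, 0.2736]
orientation: [[0.662, 0.75, -0.002], [0.75, -0.662, 0.001], [-0.001, -0.002, -1.0]]
force: [-0.1, 0.6, -0.6]
opening: 0.0854
grip_force: 0.0
```

Emit:
{"op": "move_arm", "data": {
  "targets": [
    {"angular": [0,0,-0.99],"offset": [-0.33,0.3,-0.04],"hand": 1},
    {"angular": [0,0,-0.99],"offset": [-0.35,0.26,-0.05],"hand": 1},
    {"angular": [0,0,-0.99],"offset": [-0.37,0.24,-0.05],"hand": 1},
    {"angular": [0,0,-0.98],"offset": [-0.39,0.2,-0.04],"hand": 1},
    {"angular": [0,0,-0.99],"offset": [-0.41,0.17,-0.05],"hand": 1},
    {"angular": [0,0,-0.99],"offset": [-0.42,0.13,-0.05],"hand": 1},
    {"angular": [0,0,-0.99],"offset": [-0.43,0.09,-0.04],"hand": 0.5},
    {"angular": [0,0,0],"offset": [0,0,0],"hand": 0.2},
    {"angular": [0,0,0],"offset": [0,0,0],"hand": 0.2}
  ]
}}

```text
time_s: 11.45
tool_pos: [0.4741, -0.2998, 0.2898]
orientation: [[0.123, 0.992, -0.001], [0.992, -0.123, 0.001], [0.001, -0.001, -1.0]]
force: [0.2, 1.0, -0.3]
opening: 0.0509
grip_force: 0.0
```

```bash
python3 look.py 3 gun; python3 - <<'E'
from h import *
from scipy.optimize import least_squares
o=get_obs(); print(o["opening"],np.round(o["orientation"],4).tolist(),o["joint_positions"])
p=cv2.imread("pics/w3.png"); T=np.load("w3T.npy"); d=np.load("w3.npy"); m0,f,_=model("wrist"); r,c=np.mgrid[:420,:560]
P=unproj("wrist",np.c_[r.ravel(),c.ravel()],d.ravel(),(m0,f,T)); P=P[d.ravel()>0]
q=P[(P[:,2]>.178)&(P[:,2]<.19)&(np.hypot(P[:,0]-.475,P[:,1]+.271)<.03)]; print(len(q),q.mean(0),cv2.minEnclosingCircle((q[:,:2]*1000).astype(np.float32)))
b=P[(P[:,2]>.122)&(P[:,2]<.166)&(np.hypot(P[:,0]-.475,P[:,1]+.271)<.03)]
print(len(b),least_squares(lambda s:np.hypot(b[:,0]-s[0],b[:,1]-s[1])-.015,[.475,-.271],loss="soft_l1",f_scale=.001).x)
rk=P[(abs(P[:,2]-.11)<.004)&(abs(P[:,0]-.475)<.16)&(abs(P[:,1]+.271)<.07)]; print(cv2.minAreaRect((rk[:,:2]*1000).astype(np.float32)))
E
```

```text
11.5 [ 0.47406691 -0.29972176  0.29011128]
gun [158.6 281.2] 0.62 [[ 0.4781 -0.263   0.1817]]
0.05152368236712812 [[0.1224, 0.9925, -0.0006], [0.9925, -0.1224, 0.0006], [0.0005, -0.0007, -1.0]] [-3.70609125e+01  1.81967224e+01  8.87267859e+01  7.05476729e-03
  7.31247230e+01 -3.00336689e+01]
1042 [ 0.47587036 -0.27216634  0.18074018] ((476.2470397949219, -272.5003356933594), 15.549139022827148)
71 [ 0.47588116 -0.27244877]
((475.7943115234375, -272.87530517578125), (84.91017150878906, 271.5898742675781), 82.89806365966797)
```

View pics/w3.png

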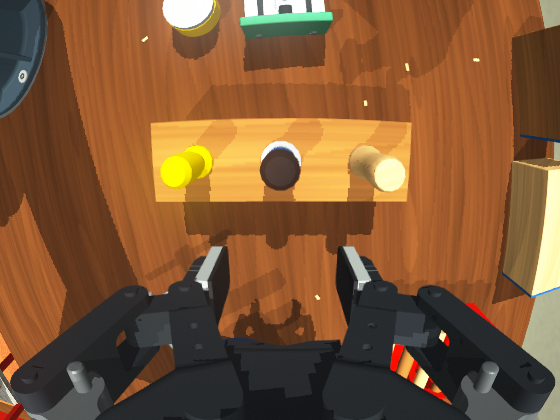

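Gun's black cap at (280,168), fingers clear of the driver and gouge. Descend and grip.

```bash
python3 - <<'E'
from h import *
plan([((.476,-.2724,.25),down(-7)),((.476,-.2724,.122),down(-7))],.2,45)
E
```

```text
5 rows; end [ 0.476  -0.2723  0.1219]
[{"angular":[0.0,0.0,0.0],"offset":[0.27,-0.01,0.4],"hand":0.2},{"angular":[-0.01,-0.01,-0.01],"offset":[0.28,-0.02,0.41],"hand":0.2},{"angular":[0.0,0.0,0.0],"offset":[0.0,0.0,0.85],"hand":0.2},{"angular":[0.0,0.0,0.0],"offset":[0.0,0.0,0.85],"hand":0.2},{"angular":[0.0,0.0,0.0],"offset":[0.0,0.0,0.86],"hand":0.2}]
```

Emit:
{"op": "move_arm", "data": {
  "targets": [
    {"angular": [0,0,0],"offset": [0.27,-0.01,0.4],"hand": 0.2},
    {"angular": [-0.01,-0.01,0],"offset": [0.28,-0.02,0.41],"hand": 0.2},
    {"angular": [0,0,0],"offset": [0,0,0],"hand": 0.2},
    {"angular": [0,0,0],"offset": [0,0,0.85],"hand": 0.2},
    {"angular": [0,0,0],"offset": [0,0,0.85],"hand": 0.2},
    {"angular": [0,0,0],"offset": [0,0,0.5],"hand": 0.2},
    {"angular": [0,0,0],"offset": [0,0,0.36],"hand": 0.2},
    {"angular": [0,0,0],"offset": [0,0,0],"hand": -1},
    {"angular": [0,0,0],"offset": [0,0,0],"hand": -1},
    {"angular": [0,0,0],"offset": [0,0,0],"hand": -1}
  ],
  "squeeze": 90
}}

```text
time_s: 12.8
tool_pos: [0.4761, -0.2734, 0.123]
orientation: [[0.122, 0.993, 0.002], [0.993, -0.122, -0.002], [-0.001, 0.002, -1.0]]
force: [0.3, -1.0, -4.1]
opening: 0.0283
grip_force: 88.8
```

```bash
cat >> h.py <<'E'
AX=np.array([-.0284,-.4992,.866]); AX/=np.linalg.norm(AX); TIP=np.array([.5114,.0724,.112])
_y=np.array([.9984,-.0567,0]); RD=np.c_[np.cross(_y,-AX),_y,-AX]
E
python3 - <<'E'
from h import *
o=get_obs();p=np.array(o["tool_pos"]);R=np.array(o["orientation"])
plan([(p+[0,0,.14],R),(TIP+.1285*AX+[0,-.03,.04],RD)],-1,40)
E
```

```text
11 rows; end [ 0.5078 -0.0214  0.2632]
[{"angular":[0.0,0.0,0.0],"offset":[0.0,0.0,-0.7],"hand":-1},{"angular":[0.0,0.0,0.0],"offset":[0.0,0.0,-0.7],"hand":-1},{"angular":[0.0,0.0,0.0],"offset":[0.0,0.0,-0.7],"hand":-1},{"angular":[0.0,0.0,0.0],"offset":[0.0,0.0,-0.7],"hand":-1},{"angular":[0.03,0.86,-0.1],"offset":[0.72,0.0,0.0],"hand":-1},{"angular":[0.03,0.86,-0.11],"offset":[0.73,0.01,0.05],"hand":-1},{"angular":[0.03,0.86,-0.1],"offset":[0.71,0.02,0.11],"hand":-1},{"angular":[0.03,0.86,-0.11],"offset":[0.71,0.02,0.16],"hand":-1},{"angular":[0.03,0.86,-0.1],"offset":[0.69,0.03,0.21],"hand":-1},{"angular":[0.04,0.85,-0.11],"offset":[0.67,0.04,0.26],"hand":-1},{"angular":[0.03,0.86,-0.1],"offset":[0.66,0.04,0.32],"hand":-1}]
```

Emit:
{"op": "move_arm", "data": {
  "targets": [
    {"angular": [0,0,0],"offset": [0,0,-0.3],"hand": -1},
    {"angular": [0,0,0],"offset": [0,0,-0.6],"hand": -1},
    {"angular": [0,0,0],"offset": [0,0,-0.7],"hand": -1},
    {"angular": [0,0,0],"offset": [0,0,-0.7],"hand": -1},
    {"angular": [0,0,0],"offset": [0,0,-0.5],"hand": -1}
  ]
}}

```text
time_s: 13.42
tool_pos: [0.4759, -0.2731, 0.2653]
orientation: [[0.122, 0.993, 0.003], [0.993, -0.122, -0.002], [-0.002, 0.003, -1.0]]
force: [-0.2, 0.3, -4.2]
opening: 0.0282
grip_force: 89.1
```

Emit:
{"op": "move_arm", "data": {
  "targets": [
    {"angular": [0.03,0.86,-0.1],"offset": [0.72,0,0],"hand": -1},
    {"angular": [0.03,0.86,-0.11],"offset": [0.73,0.01,0.05],"hand": -1},
    {"angular": [0.03,0.86,-0.1],"offset": [0.71,0.02,0.11],"hand": -1},
    {"angular": [0.03,0.86,-0.11],"offset": [0.71,0.02,0.16],"hand": -1},
    {"angular": [0.03,0.86,-0.1],"offset": [0.69,0.03,0.21],"hand": -1},
    {"angular": [0.04,0.85,-0.11],"offset": [0.67,0.04,0.26],"hand": -1},
    {"angular": [0.03,0.86,-0.1],"offset": [0.66,0.04,0.32],"hand": -1},
    {"angular": [0,0,0],"offset": [0,0,0],"hand": -1},
    {"angular": [0,0,0],"offset": [0,0,0],"hand": -1}
  ]
}}

```text
time_s: 14.55
tool_pos: [0.5077, -0.0219, 0.2633]
orientation: [[0.049, 0.998, 0.028], [0.865, -0.056, 0.498], [0.499, 0.0, -0.867]]
force: [-0.9, -0.8, -4.0]
opening: 0.0282
grip_force: 89.0
```

```bash
python3 look.py 4 coupler_seat nipple_tip gun; python3 - <<'E'
from h import *
o=get_obs(); p=np.array(o["tool_pos"]);R=np.array(o["orientation"]); print(p,np.round(R-RD,3).tolist(),o["force"],np.round(o["joint_positions"],1))
T=np.load("w4T.npy"); d=np.load("w4.npy"); m0,f,_=model("wrist"); r,c=np.mgrid[:420,:560]
P=unproj("wrist",np.c_[r.ravel(),c.ravel()],d.ravel(),(m0,f,T)).reshape(420,560,3); L=(P-p)@R
ok=(d>0)&(np.hypot(L[...,0],L[...,1])<.04)
for z0 in np.arange(-.01,.11,.01):
    q=L[ok&(L[...,2]>=z0)&(L[...,2]<z0+.01)]
    if len(q)>5: print(round(z0,2),len(q),"y mid/w",((q[:,1].min()+q[:,1].max())/2).round(4),np.ptp(q[:,1]).round(4),"x max",q[:,0].max().round(4))
E
```

```text
14.6 [ 0.50776459 -0.02199732  0.26323653]
coupler_seat [209.9 280.3] 0.94 [[0.5092 0.0196 0.2019]]
nipple_tip [181.3 278.3] 0.6 [[0.5095 0.0719 0.1113]]
gun [248.3 281.7] 0.87 [[ 0.5081 -0.0179  0.2873]]
[ 0.50771308 -0.02188572  0.2628939 ] [[0.001, -0.0, -0.0], [0.0, -0.0, -0.0], [-0.001, -0.001, -0.0]] [-0.07316689  0.85514842 -4.7504212 ] [-22.2  17.6  98.8  29.1  76.2 -29.2]
-0.01 678 y mid/w 0.001 0.0538 x max 0.0159
0.0 1153 y mid/w 0.0002 0.0368 x max 0.0205
0.01 79 y mid/w 0.0001 0.0361 x max 0.0203
0.06 38 y mid/w 0.0003 0.0081 x max 0.0057
0.07 290 y mid/w 0.0006 0.019 x max 0.0103
0.08 94 y mid/w 0.0003 0.0192 x max 0.0103
0.09 71 y mid/w 0.0003 0.0183 x max 0.0105
0.1 12 y mid/w 0.0002 0.0186 x max 0.0098
```

View pics/w4.png

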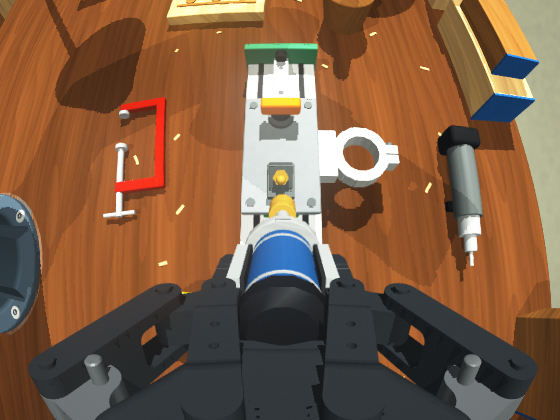

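Gun coupler (282,207) is in line with the nipple (279,178), knob bar across. Refine the ball from this view.

```bash
python3 - <<'E'
from h import *
from scipy.optimize import least_squares
T=np.load("w4T.npy"); d=np.load("w4.npy"); m0,f,_=model("wrist"); r,c=np.mgrid[:420,:560]
Q=unproj("wrist",np.c_[r.ravel(),c.ravel()],d.ravel(),(m0,f,T)); c0=TIP-.005*AX; Q0=Q
Q=Q[np.linalg.norm(Q-c0,axis=1)<.009]
s=least_squares(lambda q:np.linalg.norm(Q-q,axis=1)-.005,c0,loss="soft_l1",f_scale=.0005); print(len(Q),"ball",s.x.round(4),"expected",c0.round(4))
o=get_obs(); p=np.array(o["tool_pos"]);R=np.array(o["orientation"]); L=(Q0-p)@R; ok=(d.ravel()>0)&(np.hypot(L[:,0],L[:,1])<.013)&(L[:,2]<.115)&(L[:,2]>.06); print(L[ok][:,2].max())
# coupler at tool (.0002,.0003): put it on the line
t=TIP+.1185*AX-RD@np.array([.0002,.0003,0]); plan([(t,RD)],-1,15)
E
```

```text
76 ball [0.5118 0.0746 0.1077] expected [0.5115 0.0749 0.1077]
0.10209538280812454
4 rows; end [0.5077 0.0131 0.2144]
[{"angular":[0.0,0.0,0.0],"offset":[0.03,-0.01,0.3],"hand":-1},{"angular":[0.0,0.0,0.0],"offset":[0.03,-0.01,0.29],"hand":-1},{"angular":[0.0,0.01,0.0],"offset":[0.03,-0.01,0.3],"hand":-1},{"angular":[0.0,0.0,-0.01],"offset":[0.03,-0.01,0.3],"hand":-1}]
```

Emit:
{"op": "move_arm", "data": {
  "targets": [
    {"angular": [0,0,0],"offset": [0.03,-0.01,0.3],"hand": -1},
    {"angular": [0,0,0],"offset": [0.03,-0.01,0.29],"hand": -1},
    {"angular": [0,0.01,0],"offset": [0.03,-0.01,0.3],"hand": -1},
    {"angular": [0,0,0],"offset": [0.03,-0.01,0.3],"hand": -1},
    {"angular": [0,0,0],"offset": [0,0,0.2],"hand": -1},
    {"angular": [0,0,0],"offset": [0,0,0.15],"hand": -1},
    {"angular": [0,0,0],"offset": [0,0,0],"hand": -1}
  ]
}}

```text
time_s: 15.62
tool_pos: [0.508, 0.0227, 0.1986]
orientation: [[0.05, 0.998, 0.027], [0.864, -0.056, 0.5], [0.501, -0.002, -0.865]]
force: [0.5, -0.3, -4.0]
opening: 0.0283
grip_force: 89.1
```

```bash
cat > st.py <<'E'
from h import *
o=get_obs(); p=np.array(o["tool_pos"]);R=np.array(o["orientation"]); q=p-TIP
print(round(o["time_s"],2),"along-.0885 [mm]:",round((q@AX-.0885)*1e3,2),"lat mm",((RD.T@(q-(q@AX)*AX))*1e3).round(2),"rot err deg",Rt.from_matrix(RD.T@R).as_rotvec(degrees=True).round(2),"F tool",(R.T@o["force"]).round(1),"mom",np.round(R.T@o["moment"],2),round(o["grip_force"],1))
E
python3 st.py
```

```text
15.62 along-.0885 [mm]: 11.43 lat mm [ 0.13 -0.61  0.  ] rot err deg [0.1  0.07 0.03] F tool [-2.3  0.5  3.3] mom [-0.01 -0.61  0.07] 89.1
```

Emit:
{"op": "move_arm", "data": {
  "targets": [
    {"angular": [0,0,0],"offset": [0,0.01,0.08],"hand": -1},
    {"angular": [0,0,0],"offset": [0,0,0.06],"hand": -1},
    {"angular": [0,0,0],"offset": [0,0,0.06],"hand": -1},
    {"angular": [0,0,0],"offset": [0,0,0.04],"hand": -1},
    {"angular": [0,0,0],"offset": [0,0,0],"hand": -1}
  ]
}}

```text
time_s: 16.25
tool_pos: [0.5088, 0.0284, 0.1886]
orientation: [[0.049, 0.998, 0.027], [0.864, -0.056, 0.5], [0.501, -0.001, -0.865]]
force: [-1.6, -3.2, -0.9]
opening: 0.0281
grip_force: 89.9
```

```bash
python3 st.py
```

```text
16.25 along-.0885 [mm]: -0.14 lat mm [ 0.17 -0.11  0.  ] rot err deg [0.08 0.06 0.02] F tool [-3.3 -1.4 -0.9] mom [ 0.4  -0.76  0.02] 89.9
```

Emit:
{"op": "move_arm", "data": {
  "targets": [
    {"angular": [0,0,0],"offset": [0,0,0.04],"hand": -1},
    {"angular": [0,0,0],"offset": [0,0,0.04],"hand": -1},
    {"angular": [0,0,0],"offset": [0,0,0.04],"hand": -1},
    {"angular": [0,0,0],"offset": [0,0,0],"hand": -1}
  ],
  "squeeze": 115
}}

```text
time_s: 16.75
tool_pos: [0.509, 0.0311, 0.1839]
orientation: [[0.049, 0.998, 0.027], [0.864, -0.056, 0.5], [0.501, -0.001, -0.866]]
force: [-5.1, -6.5, 7.3]
opening: 0.028
grip_force: 112.3
```

```bash
python3 st.py
```

```text
16.75 along-.0885 [mm]: -5.54 lat mm [ 0.18 -0.01 -0.  ] rot err deg [ 0.05  0.05 -0.01] F tool [-2.2 -4.7 -9.7] mom [ 1.05 -0.79 -0.01] 112.3
```

Emit:
{"op": "move_arm", "data": {
  "targets": [
    {"angular": [0,0,0],"offset": [0,-0.01,0.05],"hand": -1},
    {"angular": [0,0,0],"offset": [0,0,0.05],"hand": -1},
    {"angular": [0,0,0],"offset": [0,0,0.05],"hand": -1},
    {"angular": [0,0,0],"offset": [0,0,0.04],"hand": -1},
    {"angular": [0,0,0],"offset": [0,0,0],"hand": -1}
  ]
}}

```text
time_s: 17.38
tool_pos: [0.5092, 0.0357, 0.176]
orientation: [[0.049, 0.998, 0.029], [0.864, -0.056, 0.5], [0.501, 0.0, -0.866]]
force: [-5.7, -8.5, 9.6]
opening: 0.0281
grip_force: 112.4
```

```bash
python3 st.py
```

```text
17.38 along-.0885 [mm]: -14.67 lat mm [ 0.2  -0.12 -0.  ] rot err deg [-0.01  0.04 -0.02] F tool [ -2.8  -5.2 -12.7] mom [ 0.98 -0.81 -0.01] 112.4
```

Emit:
{"op": "move_arm", "data": {
  "targets": [
    {"angular": [0,0,0],"offset": [0,-0.01,0.04],"hand": -1},
    {"angular": [0,0,0],"offset": [0,0,0.03],"hand": -1},
    {"angular": [0,0,0],"offset": [0,0,0.02],"hand": -1},
    {"angular": [0,0,0],"offset": [0,0,0],"hand": -1}
  ]
}}

```text
time_s: 17.88
tool_pos: [0.5092, 0.0377, 0.1726]
orientation: [[0.048, 0.998, 0.03], [0.864, -0.057, 0.499], [0.5, 0.001, -0.866]]
force: [-4.9, -10.8, 13.4]
opening: 0.0284
grip_force: 113.1
```

```bash
python3 st.py
```

```text
17.88 along-.0885 [mm]: -18.67 lat mm [ 0.23 -0.2  -0.  ] rot err deg [-0.07  0.02 -0.04] F tool [ -2.8  -4.2 -17.1] mom [ 0.96 -0.73  0.  ] 113.1
```

Emit:
{"op": "move_arm", "data": {
  "targets": [
    {"angular": [0,0,0],"offset": [0,0,0.02],"hand": -1},
    {"angular": [0,0,0],"offset": [0,0,0.01],"hand": -1},
    {"angular": [0,0,0],"offset": [0,0,0],"hand": -1}
  ]
}}

```text
time_s: 18.25
tool_pos: [0.5094, 0.038, 0.1723]
orientation: [[0.048, 0.998, 0.03], [0.865, -0.056, 0.499], [0.5, 0.002, -0.866]]
force: [-7.9, -16.5, 26.3]
opening: 0.028
grip_force: 114.4
```

```bash
python3 st.py; python3 look.py 5 clamp_grip; python3 - <<'E'
from h import *
p=cv2.imread("pics/w5.png"); cv2.imwrite("pics/w5c.png",cv2.resize(p[40:280,180:380],None,fx=2.5,fy=2.5))
E
```

```text
18.25 along-.0885 [mm]: -19.06 lat mm [ 0.29  0.   -0.  ] rot err deg [-0.11  0.01 -0.08] F tool [ -1.5  -6.8 -31.2] mom [ 2.02 -0.72  0.05] 114.4
18.3 [0.50945851 0.03798962 0.1723079 ]
clamp_grip [106.3 282. ] 0.61 [[0.517  0.1647 0.1079]]
```

View pics/w5c.png

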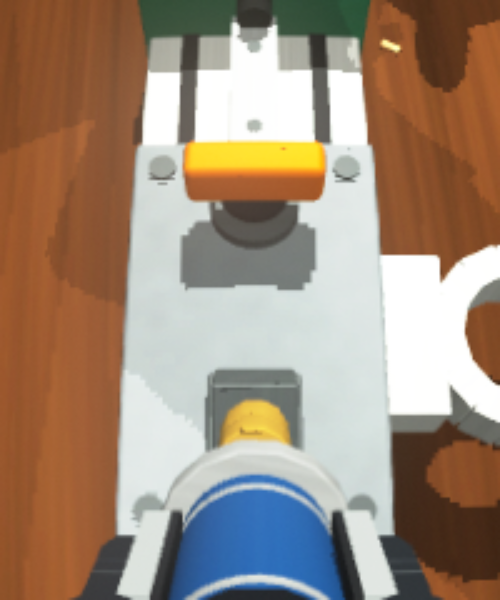

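```bash
python3 - <<'E'
from h import *
p=cv2.imread("pics/w5.png"); T=np.load("w5T.npy"); d=np.load("w5.npy"); hsv=cv2.cvtColor(p,cv2.COLOR_BGR2HSV); m0,f,_=model("wrist")
r,c=np.mgrid[:420,:560]; k=(hsv[...,0]>8)&(hsv[...,0]<25)&(hsv[...,1]>150)&(hsv[...,2]>140)&(abs(r-106)<25)&(abs(c-282)<35)
t=cloud("wrist",k,d,(m0,f,T)); t=t[t[:,2]>.106]; print("knob",cv2.minAreaRect((t[:,:2]*1000).astype(np.float32)))
E
python3 st.py
```

```text
knob ((516.4500122070312, 168.09817504882812), (13.917670249938965, 45.041656494140625), 87.68560028076172)
18.35 along-.0885 [mm]: -19.06 lat mm [ 0.28  0.02 -0.  ] rot err deg [-0.11  0.01 -0.08] F tool [ -2.9  -7.  -29.6] mom [ 1.94 -0.76  0.01] 114.4
```

Carriage hasn't moved, the force is steady against the hard stop, and the coupler is seated. Handing in.

```bash
python3 -c "
from workcell import robot
print(robot.close_job())"
```

```text
the job is handed in; nothing more can be done
None
```

The job is handed in at 18.4 s: knob turned clockwise to its stop, carriage within about 1 mm of where it stood, coupler on the nipple, and the gun held in the gripper at about 30 N with the plunger against its hard stop. Snap and stop were read from force and travel, and I took no final picture of the other things on the bench.

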